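# Snap shut the mail-order book case

## Robot

A 6-joint arm with a two-finger parallel gripper is mounted at the origin on the work surface. World frame = base frame: x ahead of the robot, y to its left, z up, the work surface at z = 0. Lengths are in m, angles in rad, forces in N, time in s.
With the tool pointing down it reaches from about 0.35 to 0.975 m from the base axis. Payload 4.9 kg.
Tool frame: the origin (TCP) lies at the very end of the fingers, on their centre line; the grasp point (between the pads) lies 19 mm behind it; z points along the fingers, y is the direction in which the jaws open and shut (so a half turn about z gives the same grasp; the last joint's range is limited). The gripper opens to 85 mm and grips with 20 to 120 N. Pads are 22 mm wide; open, the fingers measure 114 mm over their backs; the gripper's body (76 mm by 85 mm) begins 54 mm behind the grasp point. The pads swing forward as they close: fully open they stand 13 mm farther back than shut.
Start: joints at [0.996, 0.053, 1.613, -0, 1.476, -0.119], TCP at [0.275, 0.561, 0.207] pointing down, gripper open.
Joint ranges: [-3.01, 3.01], [-1.01, 2.22], [0.06, 2.58], [-1.02, 4.17], [0.09, 2.62], [-3.14, 3.14]. Speed limits (rad/s): [2.57, 2.57, 3.14, 3.14, 3.14, 3.14].

## Interface

Orientations are given as a rotation vector (axis times angle).
In Python, from station import ctrl gives the robot as it stands.
- The arm moves only by the tool step_arm, never from a script. Its argument "moves" is a list of rows, each a list of 5 numbers: the opening, from 0 (shut) to 1 (fully open), then the shift along the world's x, y, z in m, then the turn about the world's z in degrees. A call has 1 to 20 rows; each row shifts and turns the pose as measured when the row begins; what a row does not reach is not made up. A row lasts 1/8 s, in which the tool goes at most 62.5 mm and 10.7 degrees, less where a joint would pass 70% of its speed; a pose out of reach is approached as far as the arm can. A call is refused whole if a number of a shift passes 0.0625 or a number of a turn 10.7, either way. A call with a gripper value outside its range is refused whole. The fingers move at their own pace and stop on an object; "newtons" is the grip in N (left out, the last holds). Time passes only in rows, so rows that do not move let the fingers close. It gives the time, the measured TCP pose, the force and the opening at its end, in the units of the state.
- ctrl.get_obs(): the state, without advancing time (a new reading comes with each control period).
- ctrl.get_image(name): name is "scene" or "top" or "wrist"; returns a dict with "color" (480x640x3 uint8, red, green, blue), "camera_matrix" (3x3 intrinsics, pixels), "R" (3x3) and "t" (3): a world point X has camera coordinates R X + t; the wrist camera has in their place "T_tool_cam" (4x4, takes a point from camera to tool coordinates, whose origin is the TCP and whose axes are the flange's). Camera axes: x right, y down, z forward; pixel columns grow to the right and rows downward; lengths in m; the calibration is good to about 2 mm. A picture is of the moment at which its call begins: read the wrist's pose just before it. There is no depth.
- ctrl.finish_job(): hands the job in, once; it reports no verdict.
Trained networks look in a picture, given as the dict that the camera call returned (one of the last four; its "shot" number tells which), for a name from the list of things; names that differ only in an ending like _2 or _b are one class to them, and where a whole thing is asked for, a point or a joint stands for the part that bears it (a point fixed in the world has none). Each returns a list of dicts, best first, with "p" (0 to 1); they miss things now and then, are a little off and sometimes report something else, mostly with a low value. They report only what shows in the picture. A call takes as long as a camera call.
- ctrl.spot_in(picture, query): "bbox" ([left, top, right, bottom] in pixels, round what is visible of it).
The state is a dict: "t": time; "q": joint angles; "dq": joint speeds; "effort": joint torques, N m; "tool_pos": TCP position; "tool_rot": TCP orientation; "contact_force": force on the tool from outside, world axes, zero at the start; "wrist_torque": the same for the moment, N m; "opening": finger opening in m.
Only numpy, scipy, OpenCV 4.12 (cv2) and the standard library are available. Lean on these libraries where they do the work, as an engineer would, in place of code of your own. Each camera call takes 0.05 s, during which the arm holds its last target.

## Task

The wide, low book case on the shop counter has its lid down but not fastened: press each of the three snap tabs around its rim straight down until it is fully home. Leave the case standing flat where it is on the counter.

Things in the scene. Friction and masses are not known exactly. Their poses are not given: they have to be found in the camera images.
- case: Wide, low grey case (1 to 2.1 kg) loose on the counter, 150 mm deep (x) by 190 mm wide (y); lid with clear pane, its top 68 mm up. Origin: centre of the underside, z up, hinge along the +x edge; a white snap tab at the middle of each other edge. Not the taller case, 120 mm square, whose tabs are already down.
- tab_front (a joint): Tab on the case's -x edge, opposite the hinge; top's centre at x -67, y 0 mm of the case. Flat top 28 mm across the edge, 34 mm along it; 82 mm above the counter when up, 70 mm when home. 0 = up, 0.012 m = home, straight down; starts at 0 to 0.003. Needs about 4 N to move, stays where it is pushed, stops firmly at home.
- tab_left (a joint): Tab on the case's +y edge; top's centre at x 0, y 87 mm of the case. Flat top 28 mm across the edge, 34 mm along it; 82 mm above the counter when up, 70 mm when home. 0 = up, 0.012 m = home, straight down; starts at 0 to 0.003. Needs about 4 N to move, stays where it is pushed, stops firmly at home.
- tab_right (a joint): Tab on the case's -y edge; top's centre at x 0, y -87 mm of the case. Flat top 28 mm across the edge, 34 mm along it; 82 mm above the counter when up, 70 mm when home. 0 = up, 0.012 m = home, straight down; starts at 0 to 0.003. Needs about 4 N to move, stays where it is pushed, stops firmly at home.

How it is judged:
At the end, for the whole second after the job is handed in: All three tabs of the wide, low case are home (each pressed at least 9.5 of its 12 mm) and stay so; the case is at rest, flat (within 4.5 degrees) and within 30 mm of where it stood at the start (value of joint each of tab_front, tab_left, tab_right above 0.0095 m and distance of case from where it was at the start of the episode below 0.03 m and angle between case's own z axis and vertical below 0.08 rad and linear speed of case below 0.02 m/s); the robot touches nothing.
It also fails if it takes over 32 s, if anything falls off the work surface, if the arm or the gripper's body presses on something with over 40 N, if the wrist force passes 120 N, or if a joint passes its speed limit or range.

## Working session

There is one attempt and no reset: what is moved stays moved. The work goes in short steps, Python scripts to look and compute and a tool call to move; the robot and the scene stay as the last step left them, time stands still between calls to the robot, and variables do not carry over. Pictures are saved under pics/ and viewed, and the job is handed in when it is done.

Besides the shell and the picture viewer there is one more tool, called by a JSON object that holds its "api" and its "payload". step_arm: Moves the arm, as the interface text tells. Its arguments: {"type":"object","properties":{"moves":{"type":"array","items":{"type":"array","items":{"type":"number"}}},"newtons":{"type":"number"}},"required":["moves"]}

```bash
mkdir -p pics; cat > h.py <<'E'
import numpy as np, cv2
from station import ctrl
def save(im,n,boxes=()):
    c=cv2.cvtColor(im["color"],cv2.COLOR_RGB2BGR).copy()
    for b in boxes: cv2.rectangle(c,tuple(int(v) for v in b[:2]),tuple(int(v) for v in b[2:]),(0,0,255),1)
    cv2.imwrite("pics/"+n,c)
def atz(im,px,z):
    K=im["camera_matrix"];R=np.array(im["R"]);t=np.array(im["t"])
    d=R.T@np.linalg.solve(K,[px[0],px[1],1.]);o=-R.T@t
    return o+d*(z-o[2])/d[2]
E
python3 - <<'E'
from h import *
for n in ("scene","top"):
    im=ctrl.get_image(n)
    bs=[]
    for q in ("case","tab_front","tab_left","tab_right"):
        r=ctrl.spot_in(im,q)
        for d in r[:4]: print(n,q,round(d["p"],2),np.round(d["bbox"]).tolist())
    save(im,n+"0.png"); print(-np.array(im["R"]).T@im["t"])
print(ctrl.get_obs()["t"],ctrl.get_obs()["contact_force"],ctrl.get_obs()["tool_rot"])
E
```

```text
scene case 0.76 [183.0, 170.0, 321.0, 270.0]
scene tab_front 0.62 [253.0, 174.0, 280.0, 188.0]
scene tab_left 0.75 [294.0, 202.0, 319.0, 230.0]
scene tab_right 0.74 [189.0, 190.0, 218.0, 210.0]
[0.95732779 0.37282947 0.48392286]
top case 0.61 [338.0, 154.0, 522.0, 332.0]
top tab_front 0.67 [442.0, 272.0, 474.0, 307.0]
top tab_left 0.59 [353.0, 262.0, 380.0, 292.0]
top tab_right 0.55 [477.0, 189.0, 508.0, 224.0]
[0.55416671 0.06618381 0.84497214]
0.5 [-0.58811744  0.32451525  0.08638643] [-7.09729684e-01 -3.06036422e+00 -6.30165293e-05]
```

View pics/scene0.png

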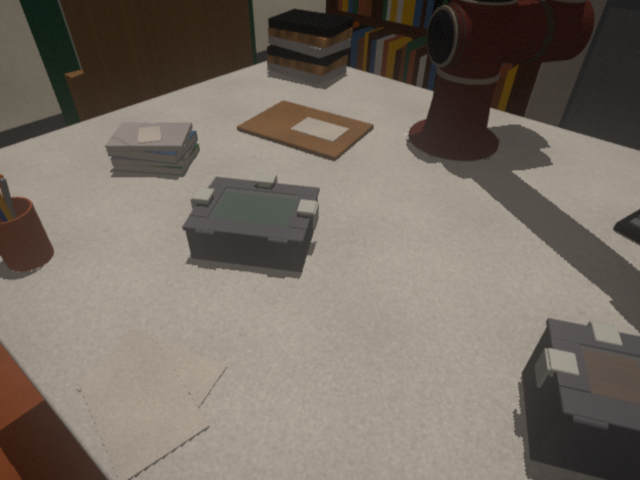

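View pics/top0.png

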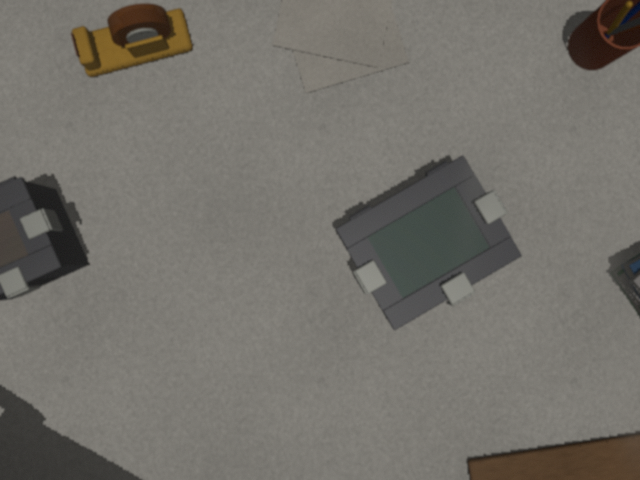

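The wide case has its hinge edge up and left in the top view. Its tabs there are front (457,290), left (370,277) and right (488,207). The taller case is at the far left edge. Next I'll measure the tabs from both views.

```bash
python3 - <<'E'
from h import *
T=ctrl.get_image("top");S=ctrl.get_image("scene")
top={"front":[442,272,474,307],"left":[353,262,380,292],"right":[477,189,508,224]}
sc={"front":(266,181),"left":(306,209),"right":(203,199)}
c=cv2.cvtColor(T["color"],cv2.COLOR_RGB2BGR)
cv2.imwrite("pics/topz.png",cv2.resize(c[140:345,325:535],None,fx=2.9,fy=2.9,interpolation=cv2.INTER_CUBIC))
c2=cv2.cvtColor(S["color"],cv2.COLOR_RGB2BGR)
cv2.imwrite("pics/scz.png",cv2.resize(c2[165:275,175:330],None,fx=5,fy=5,interpolation=cv2.INTER_CUBIC))
P={}
for k,b in top.items():
    b=[b[0]-7,b[1]-5,b[2]+12,b[3]+7]
    g=cv2.cvtColor(c,cv2.COLOR_BGR2GRAY)[b[1]:b[3],b[0]:b[2]]
    m=(g>125).astype(np.uint8)
    n,l,st,ce=cv2.connectedComponentsWithStats(m)
    i=1+np.argmax(st[1:,4]); px=ce[i]+b[:2]
    rect=cv2.minAreaRect(np.argwhere(l==i)[:,::-1].astype(np.float32))
    P[k]=atz(T,px,.081)
    # triangulate
    A=[];o=[]
    for im,p in((T,px),(S,sc[k])):
        R=np.array(im["R"]);t=np.array(im["t"]);Pm=im["camera_matrix"]@np.c_[R,t]
        A+= [p[0]*Pm[2]-Pm[0],p[1]*Pm[2]-Pm[1]]
    X=np.linalg.svd(np.array(A))[2][-1];X=X[:3]/X[3]
    print(k,g.max(),px.round(1),st[i,4],rect,P[k].round(4),"tri",X.round(4))
f,l,r=P["front"],P["left"],P["right"]
print("l-r",np.linalg.norm(l-r),"exp .174","yaw",np.degrees(np.arctan2(*( (l-r)[[1,0]])))-90,"center",(l+r)/2,"f-c",np.linalg.norm(f-(l+r)/2),"exp .067")
print(np.degrees(np.arctan2(*((l+r)/2-f)[[1,0]])))
E
```

```text
front 140 [457.7 288.4] 477 ((22.955881118774414, 21.426469802856445), (20.236831665039062, 24.5242977142334), 59.03623962402344) [ 0.515  -0.1166  0.081 ] tri [ 0.514  -0.1182  0.0719]
left 143 [370.5 276.8] 485 ((24.485294342041016, 19.808822631835938), (24.5242977142334, 19.893835067749023), 59.03623962402344) [ 0.5289 -0.0073  0.081 ] tri [ 0.5288 -0.0085  0.0714]
right 136 [490.7 207.4] 435 ((20.558822631835938, 23.264705657958984), (23.323806762695312, 19.207839965820312), 59.036251068115234) [ 0.6168 -0.158   0.081 ] tri [ 0.6175 -0.1616  0.0673]
l-r 0.1744347921264091 exp .174 yaw 30.255502111571445 center [ 0.57286984 -0.08265619  0.081     ] f-c 0.0670961494616877 exp .067
30.408092132001254
```

```bash
ls pics
```

```text
scene0.png
scz.png
top0.png
topz.png
```

View pics/topz.png

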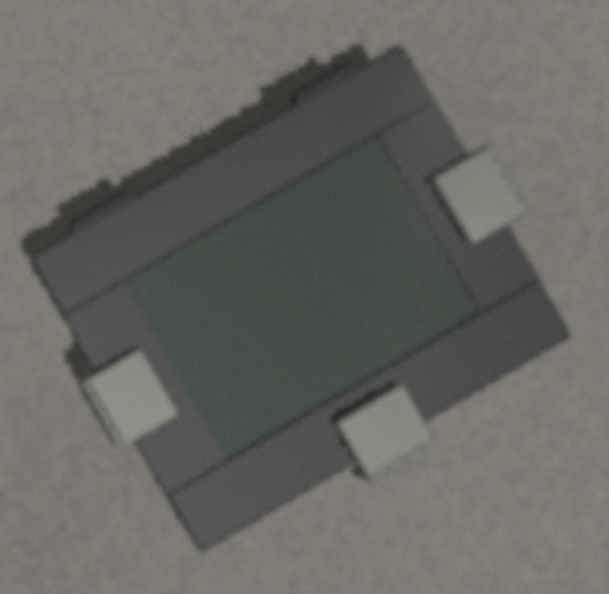

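View pics/scz.png

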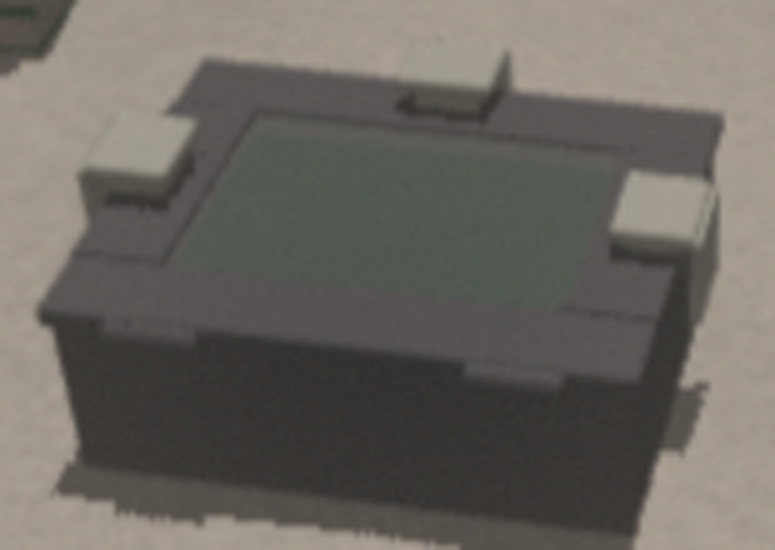

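{"api": "step_arm", "payload": {"moves": [[0,0.025,-0.057,0,-8.5],[0,0.025,-0.057,0,-8.5],[0,0.025,-0.057,0,-8.5],[0,0.025,-0.057,0,-8.2],[0,0.025,-0.057,0,0],[0,0.025,-0.057,0,0],[0,0.025,-0.057,0,0],[0,0.025,-0.057,0,0],[0,0.025,-0.057,-0.02,0],[0,0.025,-0.05,-0.02,0],[0,0,0,0,0]], "newtons": 40}}

```text
t: 1.98
tool_pos: [0.5255, -0.0076, 0.1708]
tool_rot: [1.585, 2.702, 0.011]
contact_force: [-0.7, 0.1, -0.5]
opening: 0.0002
```

{"api": "step_arm", "payload": {"moves": [[0,0.003,0.001,-0.04,1],[0,0,0,-0.03,0],[0,0,0,0,0]]}}

```text
t: 2.35
tool_pos: [0.5294, -0.0055, 0.1016]
tool_rot: [1.56, 2.714, 0.015]
contact_force: [0.1, -0.5, 0.2]
opening: -0.0001
```

```bash
python3 - <<'E'
from h import *
o=ctrl.get_obs();print(o["t"],o["tool_pos"],o["contact_force"])
T=ctrl.get_image("top");S=ctrl.get_image("scene");
a=cv2.resize(cv2.cvtColor(T["color"],4)[140:345,325:535],(400,400));b=cv2.resize(cv2.cvtColor(S["color"],4)[130:275,175:330],(400,400))
cv2.imwrite("pics/chk1.png",np.hstack([a,b]))
E
```

```text
2.35 [ 0.52940967 -0.0055104   0.10161509] [ 0.10804731 -0.47790419  0.20411939]
```

View pics/chk1.png

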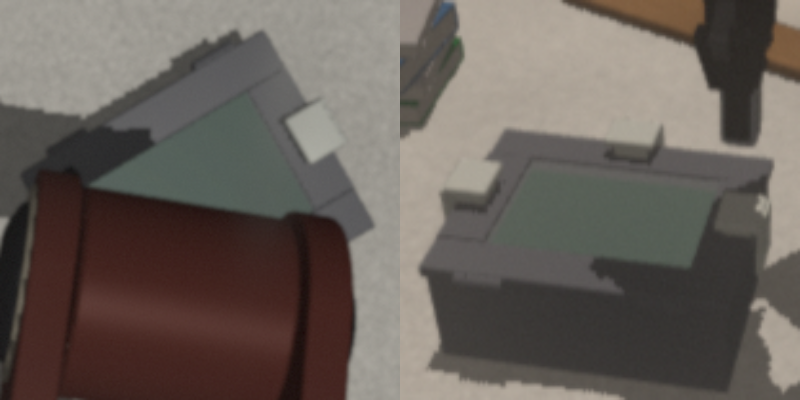

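The closed fingers stand right above the left tab (tips at about (740,140) in the right panel, tab at about (745,212)). Now I'll press down.

{"api": "step_arm", "payload": {"moves": [[0,0,-0.001,-0.012,0],[0,0,0,-0.005,0],[0,0,0,-0.005,0],[0,0,0,-0.004,0]]}}

```text
t: 2.95
tool_pos: [0.5344, -0.0066, 0.0817]
tool_rot: [1.552, 2.704, 0.023]
contact_force: [0.3, 0.6, -1.0]
opening: -0.0
```

{"api": "step_arm", "payload": {"moves": [[0,-0.005,-0.001,-0.003,0],[0,-0.001,0,-0.004,0],[0,0,0,-0.004,0]]}}

```text
t: 3.32
tool_pos: [0.5279, -0.0078, 0.07]
tool_rot: [1.552, 2.704, 0.023]
contact_force: [1.1, 0.3, -0.4]
opening: -0.0001
```

{"api": "step_arm", "payload": {"moves": [[0,0,0,-0.002,0]]}}

```text
t: 3.45
tool_pos: [0.5277, -0.0078, 0.0676]
tool_rot: [1.552, 2.704, 0.022]
contact_force: [-0.1, 0.6, -0.5]
opening: -0.0004
```

```bash
python3 - <<'E'
from h import *
o=ctrl.get_obs();print(o["t"],o["tool_pos"],o["contact_force"])
T=ctrl.get_image("wrist");S=ctrl.get_image("scene");
a=cv2.resize(cv2.cvtColor(T["color"],4),(400,300));b=cv2.resize(cv2.cvtColor(S["color"],4)[155:275,170:330],(400,300))
cv2.imwrite("pics/chk2.png",np.hstack([a,b]))
E
```

```text
3.45 [ 0.52769908 -0.00780642  0.06763908] [-0.11025263  0.62595914 -0.53502686]
```

View pics/chk2.png

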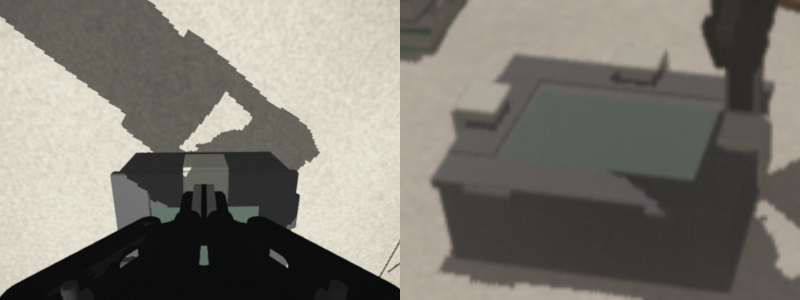

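```bash
python3 - <<'E'
from h import *
o=ctrl.get_obs();S=ctrl.get_image("scene");W=ctrl.get_image("wrist")
p=S["camera_matrix"]@(np.array(S["R"])@o["tool_pos"]+S["t"]);p=p[:2]/p[2];print("tcp px",p)
x,y=285,165
b=cv2.resize(cv2.cvtColor(S["color"],4)[y:y+60,x-10:x+50],(400,400),interpolation=cv2.INTER_CUBIC)
cv2.circle(b,(int((p[0]-x+10)*6.67),int((p[1]-y)*6.67)),4,(0,0,255),1)
w=cv2.resize(cv2.cvtColor(W["color"],4)[220:400,230:430],(400,400),interpolation=cv2.INTER_CUBIC)
T=W["T_tool_cam"];print(np.round(T,3))
cv2.imwrite("pics/chk3.png",np.hstack([w,b]))
for k,X in {"left":[.5289,-.0073,.081],"l70":[.5289,-.0073,.07]}.items():
    q=S["camera_matrix"]@(np.array(S["R"])@X+S["t"]);print(k,q[:2]/q[2])
E
```

```text
tcp px [307.20515422 210.76106413]
[[-0.    -0.959 -0.284  0.071]
 [ 1.     0.    -0.    -0.   ]
 [ 0.    -0.284  0.959 -0.166]
 [ 0.     0.     0.     1.   ]]
left [306.88395236 204.44146939]
l70 [306.91554563 210.03160969]
```

View pics/chk3.png

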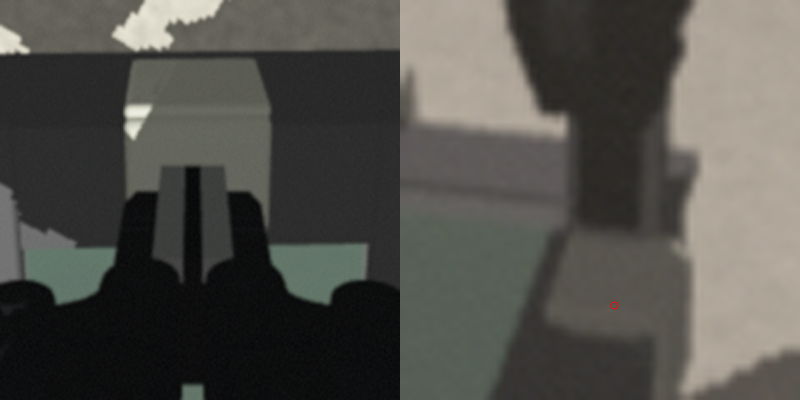

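```bash
python3 - <<'E'
from h import *
from scipy.spatial.transform import Rotation as Ro
o=ctrl.get_obs();W=ctrl.get_image("wrist");K=W["camera_matrix"];T=np.array(W["T_tool_cam"])
Ti=np.linalg.inv(T);R=Ro.from_rotvec(o["tool_rot"]).as_matrix()
print(R.round(3),o["tool_pos"])
def pj(Xt):
    c=Ti@np.r_[Xt,1];u=K@c[:3];return u[:2]/u[2]
w=cv2.cvtColor(W["color"],4)[200:440,200:440]; s=2.5
w=cv2.resize(w,None,fx=s,fy=s,interpolation=cv2.INTER_CUBIC)
def mk(p,c): cv2.circle(w,(int((p[0]-200)*s),int((p[1]-200)*s)),4,c,1)
for dz in (0,-.01,-.02): p=pj([.011,0,dz]);print("tip front edge",dz,p);mk(p,(0,0,255))
yaw=np.radians(30.3);ex=np.array([np.cos(yaw),np.sin(yaw),0]);ey=np.array([-np.sin(yaw),np.cos(yaw),0])
for z,c in((.081,(0,255,0)),(.070,(255,0,0))):
  for a,b in((.017,.014),(-.017,.014),(.017,-.014),(-.017,-.014)):
    X=np.array([.5289,-.0073,z])+a*ex+b*ey
    mk(pj(R.T@(X-o["tool_pos"])),c)
cv2.imwrite("pics/chk4.png",w)
E
```

```text
[[-0.504  0.863  0.028]
 [ 0.863  0.504  0.001]
 [-0.014  0.025 -1.   ]] [ 0.52796669 -0.00780399  0.06806744]
tip front edge 0 [326.47327148 269.092273  ]
tip front edge -0.01 [326.5031391 276.517435 ]
tip front edge -0.02 [326.5366468  284.84752897]
```

View pics/chk4.png

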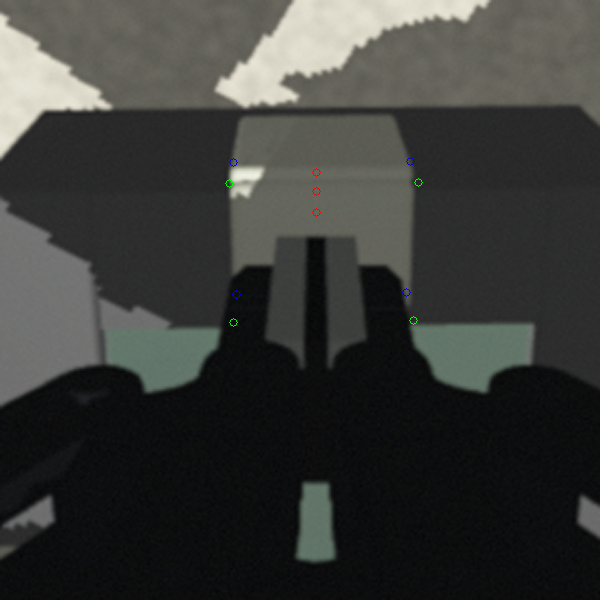

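The tips look about 20 mm higher than the reported TCP, and there is no contact force yet. I'll go on down in small steps and watch the force.

{"api": "step_arm", "payload": {"moves": [[0,0.001,0,-0.003,0],[0,0,0,-0.003,0]]}}

```text
t: 3.95
tool_pos: [0.5297, -0.0079, 0.0625]
tool_rot: [1.551, 2.703, 0.024]
contact_force: [0.8, -0.2, 0.5]
opening: -0.0001
```

{"api": "step_arm", "payload": {"moves": [[0,0,0,-0.003,0]]}}

```text
t: 4.08
tool_pos: [0.5296, -0.0079, 0.0592]
tool_rot: [1.551, 2.703, 0.023]
contact_force: [-0.2, 0.3, -0.3]
opening: -0.0001
```

{"api": "step_arm", "payload": {"moves": [[0,0,0,-0.003,0]]}}

```text
t: 4.2
tool_pos: [0.5296, -0.0079, 0.0559]
tool_rot: [1.551, 2.703, 0.023]
contact_force: [0.1, -0.2, -0.0]
opening: 0.0001
```

```bash
cat > c.py <<'E'
from h import *
import sys
o=ctrl.get_obs();print(o["t"],o["tool_pos"].round(4) if hasattr(o["tool_pos"],"round") else o["tool_pos"],o["contact_force"])
W=ctrl.get_image("wrist");S=ctrl.get_image("scene")
w=cv2.resize(cv2.cvtColor(W["color"],4)[200:400,220:420],(400,400),interpolation=cv2.INTER_CUBIC)
x,y=int(sys.argv[2]),int(sys.argv[3])
b=cv2.resize(cv2.cvtColor(S["color"],4)[y:y+60,x:x+60],(400,400),interpolation=cv2.INTER_CUBIC)
cv2.imwrite("pics/"+sys.argv[1],np.hstack([w,b]))
E
python3 c.py chk5.png 275 165
```

```text
4.2 [ 0.5296 -0.0079  0.0559] [ 0.10652707 -0.23807863 -0.01946385]
```

View pics/chk5.png

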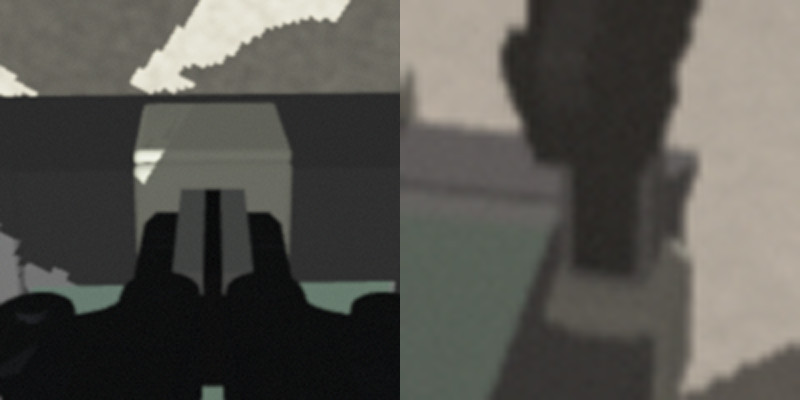

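The tips now stand over the middle of the tab in the scene view (about (605,272)), nearly in contact. I'll keep going down.

{"api": "step_arm", "payload": {"moves": [[0,0,0,-0.003,0]]}}

```text
t: 4.42
tool_pos: [0.5298, -0.0079, 0.0534]
tool_rot: [1.551, 2.703, 0.023]
contact_force: [-1.1, 0.9, 3.4]
opening: -0.0003
```

{"api": "step_arm", "payload": {"moves": [[0,0,0,-0.003,0]]}}

```text
t: 4.55
tool_pos: [0.5298, -0.0079, 0.0507]
tool_rot: [1.551, 2.703, 0.023]
contact_force: [-2.3, -0.2, 4.0]
opening: 0.0001
```

Contact at about 3.5–4 N, so the tab is moving.

{"api": "step_arm", "payload": {"moves": [[0,0,0,-0.003,0],[0,0,0,-0.003,0]]}}

```text
t: 4.8
tool_pos: [0.5299, -0.0079, 0.0457]
tool_rot: [1.551, 2.704, 0.023]
contact_force: [-9.6, 0.6, 20.8]
opening: -0.0003
```

{"api": "step_arm", "payload": {"moves": [[0,0,0,-0.002,0]]}}

```text
t: 4.92
tool_pos: [0.5299, -0.0079, 0.0457]
tool_rot: [1.552, 2.705, 0.022]
contact_force: [-11.4, 0.7, 21.4]
opening: 0.0
```

{"api": "step_arm", "payload": {"moves": [[0,0,0,-0.002,0]]}}

```text
t: 5.05
tool_pos: [0.5298, -0.0079, 0.0457]
tool_rot: [1.552, 2.706, 0.02]
contact_force: [-9.7, 0.6, 16.5]
opening: 0.0003
```

```bash
python3 c.py chk6.png 275 165
```

```text
5.05 [ 0.5298 -0.0079  0.0457] [-9.65879893  0.60670452 16.49790068]
```

View pics/chk6.png

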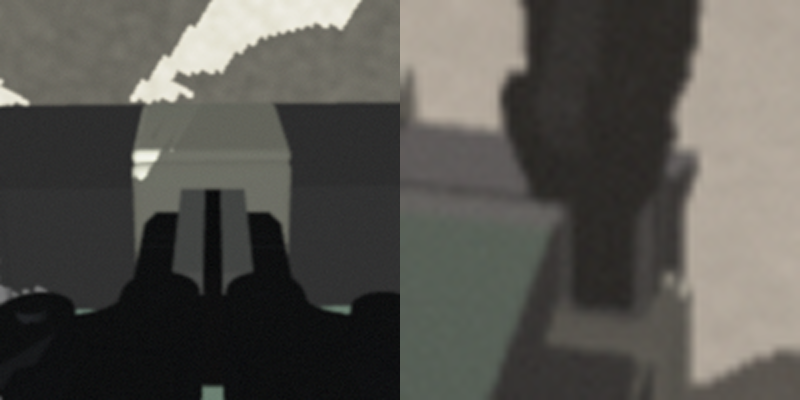

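{"api": "step_arm", "payload": {"moves": [[0,0,0,0.01,0],[0,0,0,0.03,0],[0,0.03,0.05,0.04,0],[0,0.03,0.05,0.04,0],[0,0,0.05,0.0,0],[0,0,0.05,0,0],[0,0,0,0,0]]}}

```text
t: 6.02
tool_pos: [0.5862, 0.1881, 0.1602]
tool_rot: [1.555, 2.701, 0.027]
contact_force: [-0.2, 0.4, -0.0]
opening: -0.0002
```

```bash
python3 - <<'E'
from h import *
T=ctrl.get_image("top");S=ctrl.get_image("scene");o=ctrl.get_obs();print(o["t"],o["tool_pos"],o["contact_force"])
a=cv2.resize(cv2.cvtColor(T["color"],4)[140:345,325:535],(400,400));b=cv2.resize(cv2.cvtColor(S["color"],4)[165:275,175:330],(400,400))
cv2.imwrite("pics/chk7.png",np.hstack([a,b]))
E
```

```text
6.125 [0.58599502 0.18533536 0.15967857] [-0.52834732 -0.05679417  0.4385183 ]
```

View pics/chk7.png

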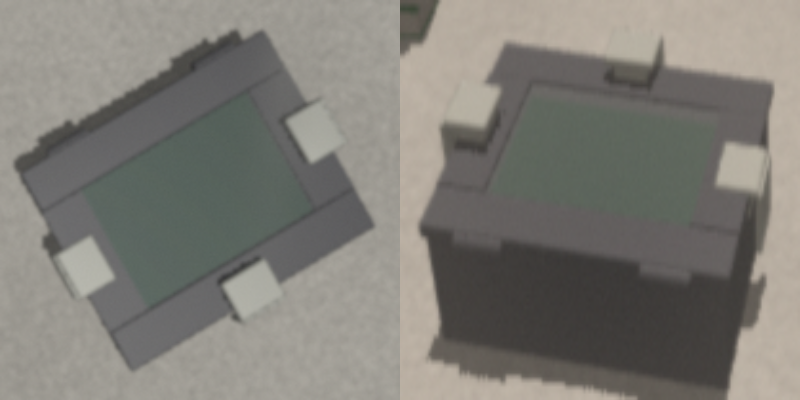

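Left tab is now flush on the rim (right panel, (742,168)), with no gap under it, and the case has not moved. Now the right tab.

{"api": "step_arm", "payload": {"moves": [[0,0.005,-0.057,0,0],[0,0.005,-0.057,0,0],[0,0.005,-0.057,-0.005,0],[0,0.005,-0.057,-0.005,0],[0,0.005,-0.057,-0.01,0],[0,0.005,-0.05,-0.01,0],[0,0,0,-0.01,0],[0,0,0,0,0]]}}

```text
t: 7.12
tool_pos: [0.6107, -0.1711, 0.1156]
tool_rot: [1.577, 2.688, 0.021]
contact_force: [0.3, 0.5, 0.2]
opening: 0.0001
```

{"api": "step_arm", "payload": {"moves": [[0,0.006,0.013,-0.02,0],[0,0,0,-0.015,0],[0,0,0,-0.01,0],[0,0,0,0,0]]}}

```text
t: 7.62
tool_pos: [0.6164, -0.1533, 0.0669]
tool_rot: [1.572, 2.693, 0.021]
contact_force: [0.0, -0.1, 0.1]
opening: 0.0002
```

```bash
python3 c.py chk8.png 175 160
```

```text
7.625 [ 0.6164 -0.1533  0.0669] [ 0.04792815 -0.11294656  0.14031592]
```

View pics/chk8.png

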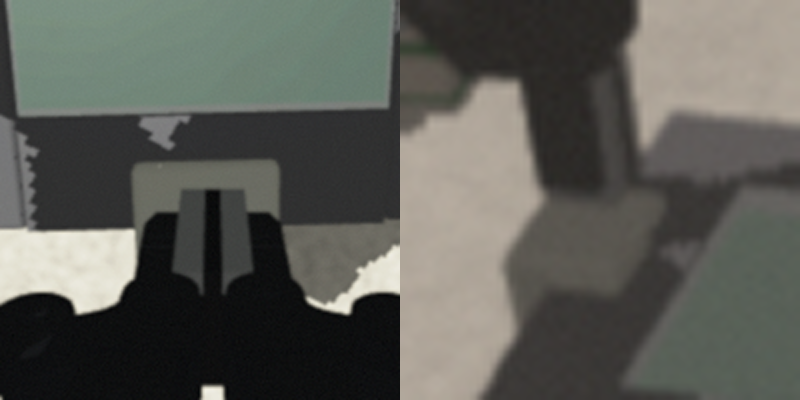

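Tips are just above the right tab, about 5 mm too far in +y. I'll correct that while going down.

{"api": "step_arm", "payload": {"moves": [[0,0,-0.005,-0.003,0],[0,0,0,-0.004,0],[0,0,0,-0.003,0]]}}

```text
t: 8.1
tool_pos: [0.6187, -0.1603, 0.0601]
tool_rot: [1.57, 2.687, 0.023]
contact_force: [-0.1, 0.2, 0.8]
opening: 0.0
```

{"api": "step_arm", "payload": {"moves": [[0,0,0,-0.003,0],[0,0,0,-0.003,0]]}}

```text
t: 8.35
tool_pos: [0.6188, -0.1604, 0.0545]
tool_rot: [1.57, 2.687, 0.023]
contact_force: [-2.2, 0.6, 4.4]
opening: 0.0
```

{"api": "step_arm", "payload": {"moves": [[0,0,0,-0.003,0],[0,0,0,-0.002,0]]}}

```text
t: 8.6
tool_pos: [0.6188, -0.1604, 0.05]
tool_rot: [1.57, 2.687, 0.022]
contact_force: [-2.4, 0.5, 3.5]
opening: 0.0
```

{"api": "step_arm", "payload": {"moves": [[0,0,0,-0.003,0]]}}

```text
t: 8.72
tool_pos: [0.6188, -0.1604, 0.047]
tool_rot: [1.57, 2.687, 0.022]
contact_force: [-1.9, 1.4, 4.0]
opening: 0.0004
```

{"api": "step_arm", "payload": {"moves": [[0,0,0,-0.003,0]]}}

```text
t: 8.85
tool_pos: [0.6189, -0.1605, 0.0457]
tool_rot: [1.57, 2.688, 0.022]
contact_force: [-9.7, 4.0, 22.6]
opening: 0.0002
```

{"api": "step_arm", "payload": {"moves": [[0,0,0,-0.002,0]]}}

```text
t: 8.98
tool_pos: [0.6189, -0.1605, 0.0458]
tool_rot: [1.571, 2.689, 0.021]
contact_force: [-9.3, 3.6, 15.5]
opening: 0.0001
```

It stopped firmly at the same height, 0.0457. Now the front tab.

{"api": "step_arm", "payload": {"moves": [[0,0,0,0.01,0],[0,0,0,0.04,0],[0,-0.035,0.015,0,0],[0,-0.035,0.015,0,0],[0,-0.034,0.014,0,0],[0,0,0,0,0]]}}

```text
t: 9.72
tool_pos: [0.5135, -0.1158, 0.0952]
tool_rot: [1.569, 2.684, 0.023]
contact_force: [0.3, -0.6, 0.6]
opening: 0.0004
```

{"api": "step_arm", "payload": {"moves": [[0,0.001,-0.001,-0.018,0],[0,0,0,-0.01,0],[0,0,0,0,0]]}}

```text
t: 10.1
tool_pos: [0.5164, -0.1179, 0.0649]
tool_rot: [1.569, 2.683, 0.024]
contact_force: [0.7, -0.3, 0.4]
opening: -0.0001
```

```bash
python3 c.py chk9.png 235 145
```

```text
10.1 [ 0.5164 -0.1179  0.0649] [ 0.69186821 -0.29652728  0.35357703]
```

View pics/chk9.png

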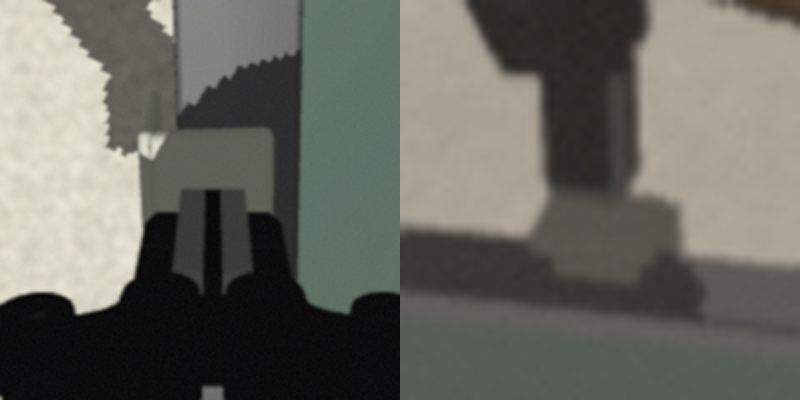

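Tips are centred over the front tab in both views.

{"api": "step_arm", "payload": {"moves": [[0,-0.001,0.001,-0.004,0],[0,0,0,-0.004,0],[0,0,0,-0.003,0]]}}

```text
t: 10.58
tool_pos: [0.5171, -0.1175, 0.0559]
tool_rot: [1.567, 2.68, 0.024]
contact_force: [-2.2, 0.7, 4.4]
opening: -0.0001
```

{"api": "step_arm", "payload": {"moves": [[0,0,0,-0.003,0],[0,0,0,-0.003,0]]}}

```text
t: 10.82
tool_pos: [0.5171, -0.1175, 0.0504]
tool_rot: [1.567, 2.68, 0.024]
contact_force: [-2.3, 0.9, 4.3]
opening: -0.0002
```

{"api": "step_arm", "payload": {"moves": [[0,0,0,-0.003,0]]}}

```text
t: 10.95
tool_pos: [0.5171, -0.1175, 0.0474]
tool_rot: [1.567, 2.68, 0.024]
contact_force: [-2.5, 0.4, 3.8]
opening: -0.0002
```

{"api": "step_arm", "payload": {"moves": [[0,0,0,-0.003,0]]}}

```text
t: 11.08
tool_pos: [0.5172, -0.1175, 0.0457]
tool_rot: [1.567, 2.681, 0.024]
contact_force: [-10.9, 3.6, 22.8]
opening: 0.0
```

{"api": "step_arm", "payload": {"moves": [[0,0,0,-0.002,0]]}}

```text
t: 11.2
tool_pos: [0.5172, -0.1175, 0.0457]
tool_rot: [1.568, 2.683, 0.023]
contact_force: [-10.9, 2.7, 19.4]
opening: 0.0002
```

{"api": "step_arm", "payload": {"moves": [[0,0,0,0.01,0],[0,0,0,0.04,0],[0,-0.01,0.04,0.05,0],[0,0,0.055,0.03,0],[0,0,0.055,0,0],[0,0,0.055,0,0],[0,0,0.055,0,0],[0,0,0.055,0,0],[0,0,0,0,0]]}}

```text
t: 12.32
tool_pos: [0.5083, 0.2064, 0.1786]
tool_rot: [1.568, 2.671, 0.037]
contact_force: [0.3, -0.9, 0.6]
opening: 0.0002
```

```bash
python3 - <<'E'
from h import *
T=ctrl.get_image("top");S=ctrl.get_image("scene");o=ctrl.get_obs();print(o["t"],o["tool_pos"],o["contact_force"])
a=cv2.resize(cv2.cvtColor(T["color"],4)[140:345,325:535],(400,400));b=cv2.resize(cv2.cvtColor(S["color"],4)[165:275,175:330],(400,400))
cv2.imwrite("pics/chk10.png",np.hstack([a,b]))
c=cv2.cvtColor(T["color"],4);g=cv2.cvtColor(c,cv2.COLOR_BGR2GRAY)
for k,b in {"front":[435,267,486,314],"left":[346,257,392,299],"right":[470,184,520,231]}.items():
    n,l,st,ce=cv2.connectedComponentsWithStats((g[b[1]:b[3],b[0]:b[2]]>125).astype(np.uint8))
    i=1+np.argmax(st[1:,4]);print(k,atz(T,ce[i]+b[:2],.07).round(4))
E
```

```text
12.425 [0.50852048 0.20355623 0.17841002] [ 0.66559827 -0.36451012 -0.16310465]
front [ 0.504  -0.1258  0.07  ]
left [0.5232 0.0013 0.07  ]
right [ 0.6217 -0.1739  0.07  ]
```

View pics/chk10.png

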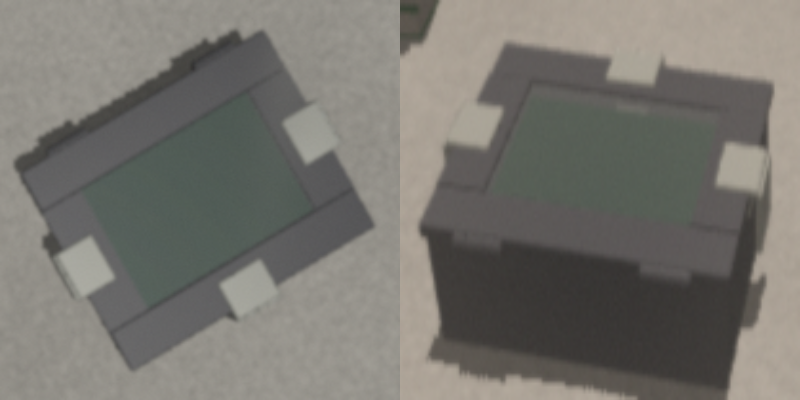

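All three tabs are flush on the rim: front (635,68), right (475,125) and left (742,168) in the scene panel. The lid corners are at the same pixels as before. The printed tab positions don't count: bright counter leaked into the threshold. I'll hand in.

```bash
python3 -c "
from h import *
print(ctrl.finish_job())"
```

```text
the job is handed in; nothing more can be done
None
```

I pressed the left, right and front tabs straight down with the closed fingers, then drew the arm clear and handed the job in at about 12.5 s of the 32 s allowed.

**Checks that passed**
- **Press depth:** each tab moved at about 4 N and then stopped firmly at about 21–23 N. All three stopped at the same tool height, 0.0457 m.
- **Final pictures:** all three tabs sit flush on the rim with no gap under them. The case is flat, with its corners at the same pixels as before.
- **Contact:** the wrist force read about zero, and the gripper was well away from the case.

**Checks that disagreed**
- **Tool height:** the closed fingertips were about 24 mm above the reported tool point. I found contact by force and pictures instead of the reported height.
- **Tab heights:** my first two-view heights were 67–71 mm, below the 79–82 mm given. The pixels I took in the scene picture included the tabs' sides. I used 81 mm instead, and the tab spacings then came out right.
- **Last position check:** my final numerical check of the tab positions failed because bright counter was picked up with the tabs. That the case has not moved rests on comparing the pictures by eye.
- **Sideways force:** there was up to about 11 N of sideways force at each stop, but no visible movement of the case.

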